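# Close the test kiln and hold its vent slide open at the mark

### The job

The little test kiln is loaded: lift its round lid by the knob, set it gently onto the opening until it sits fully home, and let go of it. Then take the wooden grip of the spring-return vent slide at the kiln's side between the fingers, pull it out until its pointer stands over the middle of the brass collar, and finish while still holding it there, gripped and still, since it snaps back when released. Do not shift the collar, and leave everything else on the bench where it is.

Things in the scene. Friction and masses are not known exactly. Their poses are not given: they have to be found in the camera images.
- kiln: small fixed test kiln: steel case, pale brick chamber open at the top, 200 x 200 mm (206 over the case panels), rim 120 mm above the bench. Square opening 100 x 100 mm, 70 mm deep, with a small fired bowl in it (64 mm across, 35 mm high). Origin: centre of its underside; x and y along its sides, z up. Its vent slide comes out of its +y side
- kiln_mouth (a point): centre of the kiln's opening, at rim height (120 mm above the bench); axes as the kiln's
- vent (a point): middle of the outer face of the dark steel housing the slide comes out of: on the kiln's +y side, 130 mm from the kiln's origin, 82 mm above the bench. The housing is 70 mm wide (x), 50 mm high. Axes as the kiln's
- bar_end (a point): top of the outer end of the fixed steel gauge bar, 12 mm wide, which runs along kiln y beside the slide, at x = -52 mm of the kiln, from the case to y = 250 mm, top 80 mm above the bench, on a 12 mm wide foot at its end. Axes as the kiln's
- lid: round pale kiln lid on the bench, plug down, dark knob on top. Origin: centre of the plug's underside, z up. Plug 88 mm across, 10 mm high; disc 156 mm across, 10 to 30 mm above the origin; knob 30 mm across, 30 to 64 mm above it. Home on the kiln the plug is in the opening (6 mm play all round), the disc on the rim, the origin 110 mm above the bench. 0.36 to 0.59 kg; its yaw does not matter
- slide: spring-return vent slide; moves only along kiln y, 0 to 70 mm outward (+y). Steel blade 36 mm wide, 6 mm thick; upright wooden grip plate at its end. Origin in the blade under the plate's centre, 87 mm above the bench, 185 mm from the kiln's origin when in; axes as the kiln's. Spring pulls it in with 5 N when in, 1.4 N more per 10 mm; friction about 0.4 N. Let go, it snaps in
- slide_grip (a point): grip point in the middle of the slide's wooden plate, 115 mm above the bench. The plate is 60 mm wide (x), 16 mm thick (y), its foot 90 mm and its top 134 mm above the bench; 47 mm are free between it and the housing when the slide is in. Axes as the kiln's
- pointer (a point): tip of the slide's pointer, a steel finger 4 mm wide (y), 6 mm thick, that sticks out of the slide to kiln -x below the plate and passes over the gauge bar, 87 mm above the bench. It lies on the plate's centre line, 52 mm to kiln -x of the slide's origin, and moves with the slide. Axes as the kiln's
- mark (a point): the mark: top centre of the brass collar on the gauge bar, 20 mm across the bar (x), 10 mm long along it (y), with a 10 mm screw head on its -x side, top 84 mm above the bench. Axes as the kiln's. It stands 25 to 55 mm further out (kiln +y) than the pointer of the closed slide, clamped stiffly (60 N)
- bowl: open round bowl of dark stoneware, 136 mm across the rim, 55 mm high; origin centre of its underside. Bystander: it stands on one side of the kiln, the lid on the other
- jar: closed glaze jar, 60 mm across, 85 mm high; origin centre of its underside. Bystander
- brush: flat brush lying on the bench, wooden handle, under 200 mm long; origin at its underside. Bystander
- prop1: upright clay kiln prop, 36 mm across, 55 mm high; origin centre of its underside. Bystander
- prop2: second, like prop1. Bystander
- rib: flat wooden potter's rib, 50 x 110 x 8 mm; origin centre of its underside. Bystander

How it is judged:
By the outcome, as a careful person would: the job done as asked, in the order asked, and still so for the second after the job is handed in, while the arm keeps its last pose, push and grip.
It also fails if it takes over 59 s, if anything falls off the work surface, if the arm or the gripper's body presses on something with over 40 N, if the wrist force passes 120 N, or if a joint passes its speed limit or range.

### The arm

A 6-joint arm with a two-finger parallel gripper is mounted at the origin on the work surface. World frame = base frame: x ahead of the robot, y to its left, z up, the work surface at z = 0. Lengths are in m, angles in rad, forces in N, time in s.
With the tool pointing down it reaches from about 0.325 to 0.9 m from the base axis. Payload 6.1 kg.
Tool frame: the origin (TCP) lies on the centre line of the jaws, within the pads' length; the fingertips stand finger_overhang ahead of it and the grasp point (between the pads) is the TCP (finger_overhang is the distance from the TCP to the fingertips, in m); z points along the fingers, y is the line along which they close (so a half turn about z gives the same grasp; the last joint's range is limited). The gripper opens to 87 mm and grips with 3 to 60 N. Pads are 19 mm wide; open, the fingers measure 117 mm over their backs; the gripper's body (75 mm by 190 mm) begins 51 mm behind the grasp point.
Start: joints at [1.145, 0.22, 1.526, -0, 1.395, -0.126], TCP at [0.185, 0.597, 0.242] pointing down, gripper open.
Joint ranges: [-2.98, 2.98], [-0.91, 2.08], [0.09, 2.57], [-1.24, 4.39], [0.2, 2.65], [-2.68, 2.68]. Speed limits (rad/s): [2.57, 2.57, 3.01, 3.14, 3.14, 3.14].

### API

Orientations are given as a 3x3 rotation matrix whose columns are the frame's x, y, z axes.
In Python, from plant import * gives the robot as it stands. The module is installed in compiled form; this text tells all that it offers.
- The arm moves only by the tool play_rows, never from a script. Its argument "increments" is a list of rows, each an object of numbers: "dx", "dy", "dz": the shift along the tool's x, y, z in mm; "rx", "ry", "rz": the turn, a rotation vector about the tool's x, y, z in degrees. A call has 1 to 8 rows; each row shifts and turns the commanded pose from where the row before left it, along the tool's axes as they then stand; what a row does not reach is not made up. A row lasts 1/10 s, in which the tool goes at most 50 mm and 8.59 degrees, less where a joint would pass 70% of its speed; a pose out of reach is approached as far as the arm can. A call is refused whole if a number of a shift passes 50 or a number of a turn 8.59, either way. A call with a gripper value outside its range is refused whole. "hand" is the closure, from -1 (fully open) to 1 (shut), set as the call begins (left out, the last holds). The fingers move at their own pace and stop on an object; the grip force is fixed at half the most. Time passes only in rows, so rows that do not move let the fingers close. It gives the time, the measured TCP pose, the force, the opening and the grip force at its end, in the units of the state.
- state(): the state, without advancing time (a new reading comes with each control period).
- get_image(name): name is "scene" or "side" or "wrist"; returns a dict with "image" (384x512x3 uint8, red, green, blue), "depth" (384x512 float32, m along the optical axis (not along the pixel's ray), 0 where there is no reading), "mtx" (3x3 intrinsics, pixels), "T" (4x4, takes a point from camera to world coordinates). Camera axes: x right, y down, z forward; pixel columns grow to the right and rows downward; lengths in m; the calibration is good to about 2 mm. A picture is of the moment at which its call begins.
- close_job(): hands the job in; it is judged then, once.
The state is a dict: "time": time; "joint_positions": joint angles; "qvel": joint speeds; "joint_torque": joint torques, N m; "eef_pos": TCP position; "tcp_rot": TCP orientation; "ft_force": force on the tool from outside, world axes, zero at the start; "moment": the same for the moment, N m; "opening": opening from 0.0 (shut) to 1.0 (fully open); "finger_force": force on a finger pad.
Only numpy, scipy, OpenCV 4.12 (cv2) and the standard library are available. Lean on these libraries where they do the work, as an engineer would, in place of code of your own. Each camera call takes 0.05 s, during which the arm holds its last target. There are 200 camera calls.

## Working session

There is one attempt and no reset: what is moved stays moved. The work goes in short steps, Python scripts to look and compute and a tool call to move; the robot and the scene stay as the last step left them, time stands still between calls to the robot, and variables do not carry over. Pictures are saved under pics/ and viewed, at most 10 in all, crops included, and the job is handed in when it is done.

Besides the shell and the picture viewer there is one more tool, called after "Emit:" as name([rows], argument=value, ...), one row to a line, values as JSON. play_rows: Moves the arm, as the interface text tells. Its arguments: {"type":"object","properties":{"increments":{"type":"array","items":{"type":"object","properties":{"dx":{"type":"number"},"dy":{"type":"number"},"dz":{"type":"number"},"rx":{"type":"number"},"ry":{"type":"number"},"rz":{"type":"number"}}}},"hand":{"type":"number"}},"required":["increments"]}

```bash
mkdir -p pics
cat > h.py <<'E'
from plant import *
import numpy as np, cv2
def snap(n,f):
    g=get_image(n); np.savez('pics/'+f+'.npz',**g); cv2.imwrite('pics/'+f+'.png',g['image'][:,:,::-1]); return g
def cloud(g):
    d=g['depth'];K=g['mtx'];v,u=np.indices(d.shape)
    P=np.stack([(u-K[0,2])/K[0,0]*d,(v-K[1,2])/K[1,1]*d,d],-1)
    P=P@g['T'][:3,:3].T+g['T'][:3,3]; P[d==0]=np.nan; return P
def ray(g,u,v,z):
    r=g['T'][:3,:3]@np.linalg.solve(g['mtx'],[u,v,1.]);o=g['T'][:3,3];return o+r*(z-o[2])/r[2]
E
python3 - <<'E'
from h import *
a=[snap(n,n+'0') for n in('scene','side')]
cv2.imwrite('pics/both.png',cv2.resize(np.vstack([x['image'] for x in a])[:,:,::-1],(512,768))[:,:])
s=state();print({k:np.round(s[k],3) for k in s})
for x in a:print(x['T'].round(3))
E
```

```text
{'time': np.float64(0.1), 'joint_positions': array([ 1.145,  0.221,  1.527,  0.   ,  1.395, -0.126]), 'qvel': array([ 0.001, -0.002, -0.004,  0.   , -0.001, -0.   ]), 'joint_torque': array([ 1.0000e-03, -4.9595e+01, -3.8852e+01,  7.0000e-02,  5.1000e-02,
       -0.0000e+00]), 'eef_pos': array([0.184, 0.597, 0.241]), 'tcp_rot': array([[-0.955,  0.295, -0.001],
       [ 0.295,  0.955, -0.002],
       [ 0.   , -0.002, -1.   ]]), 'ft_force': array([-0.163, -0.733, -0.038]), 'moment': array([ 0.002,  0.027, -0.009]), 'finger_force': np.float64(0.0), 'opening': np.float64(1.003)}
[[ 0.407  0.636 -0.656  1.12 ]
 [ 0.914 -0.285  0.29  -0.247]
 [-0.003 -0.717 -0.697  0.71 ]
 [ 0.     0.     0.     1.   ]]
[[ 0.951 -0.176  0.256  0.203]
 [-0.31  -0.595  0.741 -0.956]
 [ 0.022 -0.784 -0.621  0.912]
 [ 0.     0.     0.     1.   ]]
```

View pics/scene0.png

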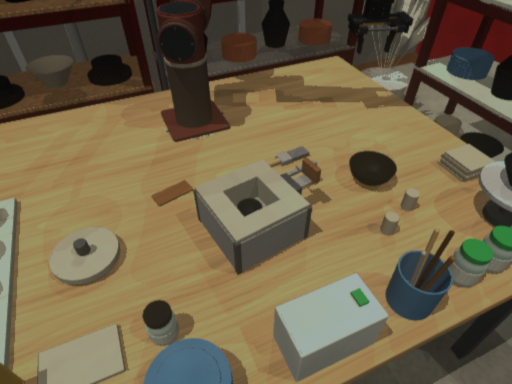

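View pics/side0.png

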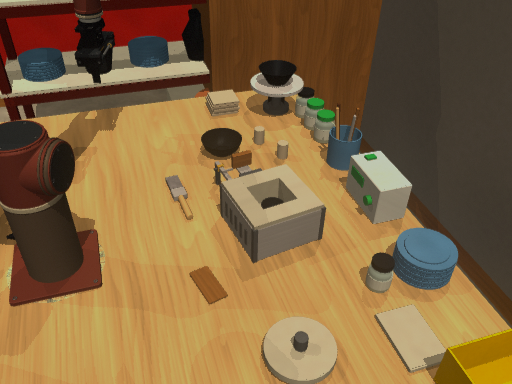

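Scene: kiln rim around (252,205), lid (85,255) with knob (81,246), grip plate (312,171), bar just beyond it. Side: kiln (270,200), lid (300,348), knob (301,341), grip (241,158). Next I measure these from depth.

Run:
```python
from h import *
for n in('scene0','side0'):
    g=dict(np.load(f'pics/{n}.npz'));P=cloud(g);z=P[...,2]
    ku,kv=(252,205) if n=='scene0' else (270,200)
    c=ray(g,ku,kv,.12)
    near=np.hypot(P[...,0]-c[0],P[...,1]-c[1])
    m=(abs(z-.12)<.006)&(near<.17)
    m=cv2.morphologyEx(m.astype(np.uint8),cv2.MORPH_OPEN,np.ones((3,3)))
    k,l,st,_=cv2.connectedComponentsWithStats(m);i=1+np.argmax(st[1:,4])
    q=P[l==i];r=cv2.minAreaRect((q[:,:2]*1000).astype(np.float32));print(n,'rim',r,np.nanmedian(q[:,2]))
    ys,xs=np.where(l==i);hull=cv2.convexHull(np.stack([xs,ys],1).astype(np.int32))
    box=cv2.approxPolyDP(hull,6,True)[:,0];print('corners',[ray(g,u,v,.12)[:2].round(4).tolist() for u,v in box])
    # opening contour
    cs,h=cv2.findContours((l==i).astype(np.uint8),cv2.RETR_CCOMP,cv2.CHAIN_APPROX_NONE)
    # lid
    lu,lv=(85,252) if n=='scene0' else (300,345)
    c=ray(g,lu,lv,.03);d=np.hypot(P[...,0]-c[0],P[...,1]-c[1])
    for a,zz in(('disc',(.024,.036)),('knob',(.056,.072))):
        m=(z>zz[0])&(z<zz[1])&(d<.12);q=(P[m][:,:2]*1000).astype(np.float32)
        print(a,len(q),cv2.minEnclosingCircle(q),np.median(P[m][:,2]))
    # grip
    hsv=cv2.cvtColor(g['image'],cv2.COLOR_RGB2HSV)
    gu,gv=(312,171) if n=='scene0' else (241,158)
    sub=np.zeros(z.shape,bool);sub[gv-16:gv+16,gu-16:gu+16]=1
    m=sub&(z>.095)&(z<.145);q=P[m];print('grip',len(q),cv2.minAreaRect((q[:,:2]*1000).astype(np.float32)),np.nanmin(q[:,2]),np.nanmax(q[:,2]))
    m=sub&(z>.128)&(z<.142);q=P[m];print('griptop',len(q),cv2.minAreaRect((q[:,:2]*1000).astype(np.float32)))
```

```text
scene0 rim ((557.3960571289062, -14.984786987304688), (205.3760986328125, 201.98800659179688), 9.064720153808594) 0.1211442395572141
corners [[0.6446, 0.0957], [0.6729, -0.1001], [0.4767, -0.1282], [0.449, 0.0681]]
disc 2642 ((487.88232421875, -416.4189147949219), 78.74249267578125) 0.03139234269235941
knob 133 ((488.32989501953125, -416.5696716308594), 15.618313789367676) 0.06479276681703061
grip 325 ((533.5819091796875, 139.37998962402344), (62.565948486328125, 72.69200134277344), 7.569127082824707) 0.09510135328599822 0.1372870920870507
griptop 123 ((530.1854858398438, 166.65394592285156), (60.051795959472656, 16.851369857788086), 7.857073783874512)
side0 rim ((557.628173828125, -13.969367980957031), (203.27964782714844, 207.6278076171875), 8.930877685546875) 0.11988324578986376
corners [[0.6683, -0.1009], [0.4721, -0.1291], [0.4457, 0.0661], [0.6421, 0.0918]]
disc 3581 ((485.2110900878906, -416.64630126953125), 79.02519226074219) 0.03004282174626738
knob 158 ((486.3409118652344, -416.59765625), 15.887579917907715) 0.0634688095134841
grip 330 ((534.6351318359375, 125.83172607421875), (60.512794494628906, 98.90343475341797), 9.35554313659668) 0.09520426645785507 0.13839229459779467
griptop 91 ((527.8330078125, 165.24899291992188), (59.78081130981445, 18.906034469604492), 9.355541229248047)
```

```bash
python3 -c "
import plant;print([x for x in dir(plant) if x[0]!='_']);print(getattr(plant,'finger_overhang',None))"
```

```text
['PlanningError', 'close_job', 'finger_overhang', 'get_image', 'state']
0.019
```

Emit:
play_rows([
  {"dx":-12,"dy":-13},
  {"dx":-24,"dy":-26},
  {"dx":-24,"dy":-26},
  {"dx":-24,"dy":-26},
  {"dx":-24,"dy":-26},
  {"dx":-24,"dy":-26},
  {"dx":-24,"dy":-26},
  {"dx":-24,"dy":-26},
], hand=-1)

```text
invalid input
```

Emit:
play_rows([
  {"dx":-24,"dy":-26},
  {"dx":-24,"dy":-26},
  {"dx":-24,"dy":-26},
  {"dx":-24,"dy":-26},
  {"dx":-24,"dy":-26},
  {"dx":-24,"dy":-26},
  {"dx":-24,"dy":-26},
  {"dx":-24,"dy":-26},
])

```text
invalid input
```

Emit:
play_rows([
  {"dx":-13,"dy":-30},
  {"dx":-13,"dy":-30},
  {"dx":-13,"dy":-30},
  {"dx":-13,"dy":-30},
  {"dx":-13,"dy":-30},
  {"dx":-13,"dy":-30},
  {"dx":-13,"dy":-30},
  {"dx":-13,"dy":-30},
])

```text
invalid input
```

Emit:
play_rows([
  {"dx":-13,"dy":-30},
  {"dx":-13,"dy":-30},
  {"dx":-13,"dy":-30},
  {"dx":-13,"dy":-30},
  {"dx":-13,"dy":-30},
  {"dx":-13,"dy":-30},
  {"dx":-13,"dy":-30},
  {},
])

```text
invalid input
```

Emit:
play_rows([
  {"dx":-12,"dy":-13,"dz":0,"rx":0,"ry":0,"rz":0},
  {"dx":-24,"dy":-26,"dz":0,"rx":0,"ry":0,"rz":0},
], hand=-1)

```text
time: 0.3
eef_pos: [0.2067, 0.5496, 0.2407]
tcp_rot: [[-0.956, 0.293, -0.001], [0.293, 0.956, -0.0], [0.001, -0.001, -1.0]]
ft_force: [-0.0, -0.1, -0.3]
opening: 1.002
finger_force: 0.0
```

Emit:
play_rows([
  {"dx":-24,"dy":-26,"dz":0,"rx":0,"ry":0,"rz":0},
  {"dx":-24,"dy":-26,"dz":0,"rx":0,"ry":0,"rz":0},
  {"dx":-24,"dy":-26,"dz":0,"rx":0,"ry":0,"rz":0},
  {"dx":-24,"dy":-26,"dz":0,"rx":0,"ry":0,"rz":0},
  {"dx":-24,"dy":-26,"dz":0,"rx":0,"ry":0,"rz":0},
  {"dx":-24,"dy":-26,"dz":0,"rx":0,"ry":0,"rz":0},
  {"dx":-24,"dy":-26,"dz":0,"rx":0,"ry":0,"rz":0},
])

```text
time: 1.0
eef_pos: [0.3143, 0.3243, 0.2412]
tcp_rot: [[-0.955, 0.295, -0.0], [0.295, 0.955, -0.0], [0.0, -0.0, -1.0]]
ft_force: [0.4, 0.0, -0.1]
opening: 1.001
finger_force: 0.0
```

Emit:
play_rows([
  {"dx":-24,"dy":-26,"dz":0,"rx":0,"ry":0,"rz":0},
  {"dx":-24,"dy":-26,"dz":0,"rx":0,"ry":0,"rz":0},
  {"dx":-24,"dy":-26,"dz":0,"rx":0,"ry":0,"rz":0},
  {"dx":-24,"dy":-26,"dz":0,"rx":0,"ry":0,"rz":0},
  {"dx":-24,"dy":-26,"dz":0,"rx":0,"ry":0,"rz":0},
  {"dx":-24,"dy":-26,"dz":0,"rx":0,"ry":0,"rz":0},
  {"dx":-24,"dy":-26,"dz":0,"rx":0,"ry":0,"rz":0},
])

```text
time: 1.7
eef_pos: [0.4211, 0.1008, 0.2413]
tcp_rot: [[-0.955, 0.295, -0.0], [0.295, 0.955, 0.0], [0.0, -0.0, -1.0]]
ft_force: [0.9, 1.0, -0.2]
opening: 0.999
finger_force: 0.0
```

Emit:
play_rows([
  {"dx":-13,"dy":-30,"dz":0,"rx":0,"ry":0,"rz":0},
  {"dx":-13,"dy":-30,"dz":0,"rx":0,"ry":0,"rz":0},
  {"dx":-13,"dy":-30,"dz":0,"rx":0,"ry":0,"rz":0},
  {"dx":-13,"dy":-30,"dz":0,"rx":0,"ry":0,"rz":0},
  {"dx":-13,"dy":-30,"dz":0,"rx":0,"ry":0,"rz":0},
  {"dx":-13,"dy":-30,"dz":0,"rx":0,"ry":0,"rz":0},
  {"dx":-13,"dy":-30,"dz":0,"rx":0,"ry":0,"rz":0},
  {"dx":-13,"dy":-30,"dz":0,"rx":0,"ry":0,"rz":0},
])

```text
time: 2.5
eef_pos: [0.4492, -0.159, 0.2412]
tcp_rot: [[-0.955, 0.296, -0.0], [0.296, 0.955, 0.0], [0.0, 0.0, -1.0]]
ft_force: [0.4, 0.3, 0.1]
opening: 1.001
finger_force: 0.0
```

Emit:
play_rows([
  {"dx":-13,"dy":-30,"dz":0,"rx":0,"ry":0,"rz":0},
  {"dx":-13,"dy":-30,"dz":0,"rx":0,"ry":0,"rz":0},
  {"dx":-13,"dy":-30,"dz":0,"rx":0,"ry":0,"rz":0},
  {"dx":-13,"dy":-30,"dz":0,"rx":0,"ry":0,"rz":0},
  {"dx":-13,"dy":-30,"dz":0,"rx":0,"ry":0,"rz":0},
  {"dx":-13,"dy":-30,"dz":0,"rx":0,"ry":0,"rz":0},
  {"dx":0,"dy":0,"dz":0,"rx":0,"ry":0,"rz":0},
  {"dx":0,"dy":0,"dz":0,"rx":0,"ry":0,"rz":0},
])

```text
time: 3.3
eef_pos: [0.4703, -0.3529, 0.2406]
tcp_rot: [[-0.955, 0.297, -0.001], [0.297, 0.955, 0.002], [0.002, 0.001, -1.0]]
ft_force: [1.0, 0.5, 0.4]
opening: 0.998
finger_force: 0.0
```

Run:
```python
from h import *
g=snap('wrist','w1');P=cloud(g);z=P[...,2];s=state();print(s['eef_pos'].round(4),s['joint_positions'].round(2))
for a,zz in(('disc',(.024,.036)),('knob',(.056,.072))):
    m=(z>zz[0])&(z<zz[1])&(np.hypot(P[...,0]-.487,P[...,1]+.4165)<.1);q=(P[m][:,:2]*1000).astype(np.float32)
    if len(q):print(a,len(q),cv2.minEnclosingCircle(q),np.median(P[m][:,2]))
R=s['tcp_rot'];print('tool delta to knob',(R.T@(np.array([.487,-.4165,.052])-s['eef_pos'])*1000).round(1))
```

```text
[ 0.4705 -0.3522  0.2408] [-0.78  0.13  1.63  0.    1.38 -2.05]
disc 11908 ((486.96978759765625, -415.3736877441406), 78.01044464111328) 0.03027246716001525
knob 586 ((486.6992492675781, -414.8127136230469), 14.782882690429688) 0.06406069123397864
tool delta to knob [-35.  -56.8 188.7]
```

View pics/w1.png

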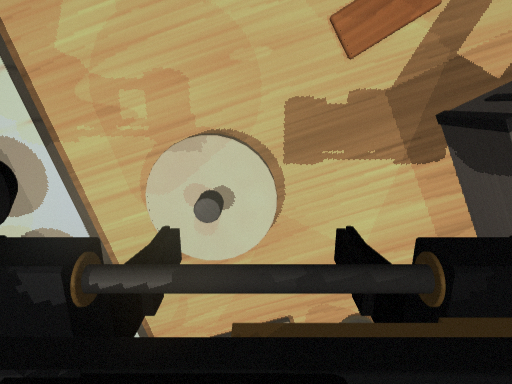

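The wrist view shows the lid with its knob at (208,207), clear all round; now go over it and descend.

Emit:
play_rows([
  {"dx":-11.5,"dy":-18.6,"dz":20,"rx":0,"ry":0,"rz":0},
  {"dx":-11.5,"dy":-18.6,"dz":30,"rx":0,"ry":0,"rz":0},
  {"dx":-11.5,"dy":-18.4,"dz":30,"rx":0,"ry":0,"rz":0},
  {"dx":0,"dy":0,"dz":30,"rx":0,"ry":0,"rz":0},
  {"dx":0,"dy":0,"dz":20,"rx":0,"ry":0,"rz":0},
  {"dx":0,"dy":0,"dz":0,"rx":0,"ry":0,"rz":0},
])

```text
time: 3.95
eef_pos: [0.4856, -0.4127, 0.1074]
tcp_rot: [[-0.956, 0.294, -0.005], [0.294, 0.956, 0.006], [0.007, 0.004, -1.0]]
ft_force: [-0.4, 0.5, -0.1]
opening: 1.0
finger_force: 0.0
```

Emit:
play_rows([
  {"dx":0,"dy":0,"dz":15,"rx":0,"ry":0,"rz":0},
  {"dx":0,"dy":0,"dz":15,"rx":0,"ry":0,"rz":0},
  {"dx":0,"dy":0,"dz":15,"rx":0,"ry":0,"rz":0},
  {"dx":0,"dy":0,"dz":11,"rx":0,"ry":0,"rz":0},
  {"dx":0,"dy":0,"dz":0,"rx":0,"ry":0,"rz":0},
  {"dx":0,"dy":0,"dz":0,"rx":0,"ry":0,"rz":0},
])

```text
time: 4.55
eef_pos: [0.4872, -0.416, 0.0552]
tcp_rot: [[-0.955, 0.295, -0.0], [0.295, 0.955, 0.0], [0.001, 0.0, -1.0]]
ft_force: [0.1, -0.4, 0.7]
opening: 0.997
finger_force: 0.0
```

Emit:
play_rows([
  {"dx":0,"dy":0,"dz":0,"rx":0,"ry":0,"rz":0},
  {"dx":0,"dy":0,"dz":0,"rx":0,"ry":0,"rz":0},
  {"dx":0,"dy":0,"dz":0,"rx":0,"ry":0,"rz":0},
  {"dx":0,"dy":0,"dz":0,"rx":0,"ry":0,"rz":0},
  {"dx":0,"dy":0,"dz":0,"rx":0,"ry":0,"rz":0},
  {"dx":0,"dy":0,"dz":0,"rx":0,"ry":0,"rz":0},
  {"dx":0,"dy":0,"dz":0,"rx":0,"ry":0,"rz":0},
  {"dx":0,"dy":0,"dz":0,"rx":0,"ry":0,"rz":0},
], hand=1)

```text
time: 5.35
eef_pos: [0.4873, -0.4161, 0.0555]
tcp_rot: [[-0.955, 0.295, -0.0], [0.295, 0.955, 0.0], [0.0, 0.0, -1.0]]
ft_force: [0.9, 0.8, 0.7]
opening: 0.355
finger_force: 1.6
```

Emit:
play_rows([
  {"dx":0,"dy":0,"dz":0,"rx":0,"ry":0,"rz":0},
  {"dx":0,"dy":0,"dz":0,"rx":0,"ry":0,"rz":0},
  {"dx":0,"dy":0,"dz":0,"rx":0,"ry":0,"rz":0},
  {"dx":0,"dy":0,"dz":-5,"rx":0,"ry":0,"rz":0},
  {"dx":0,"dy":0,"dz":-10,"rx":0,"ry":0,"rz":0},
  {"dx":0,"dy":0,"dz":-15,"rx":0,"ry":0,"rz":0},
  {"dx":0,"dy":0,"dz":-20,"rx":0,"ry":0,"rz":0},
  {"dx":0,"dy":0,"dz":-20,"rx":0,"ry":0,"rz":0},
])

```text
time: 6.15
eef_pos: [0.4874, -0.4162, 0.1273]
tcp_rot: [[-0.955, 0.295, 0.0], [0.295, 0.955, -0.0], [-0.0, -0.0, -1.0]]
ft_force: [-0.3, 0.0, -4.1]
opening: 0.34
finger_force: 30.0
```

Emit:
play_rows([
  {"dx":0,"dy":0,"dz":-20,"rx":0,"ry":0,"rz":0},
  {"dx":0,"dy":0,"dz":-20,"rx":0,"ry":0,"rz":0},
  {"dx":0,"dy":0,"dz":-20,"rx":0,"ry":0,"rz":0},
  {"dx":0,"dy":0,"dz":-15,"rx":0,"ry":0,"rz":0},
  {"dx":0,"dy":0,"dz":-8,"rx":0,"ry":0,"rz":0},
  {"dx":0,"dy":0,"dz":0,"rx":0,"ry":0,"rz":0},
  {"dx":0,"dy":0,"dz":0,"rx":0,"ry":0,"rz":0},
])

```text
time: 6.85
eef_pos: [0.487, -0.4158, 0.2079]
tcp_rot: [[-0.955, 0.295, -0.001], [0.295, 0.955, 0.001], [0.001, 0.0, -1.0]]
ft_force: [-0.4, 0.1, -4.3]
opening: 0.339
finger_force: 30.0
```

Run:
```python
from h import *
for n in('scene0','side0'):
    g=dict(np.load(f'pics/{n}.npz'));P=cloud(g)
    m=((abs(P[...,2]-.12)<.006)&(np.hypot(P[...,0]-.558,P[...,1]+.016)<.17)).astype(np.uint8)
    cs,h=cv2.findContours(m,cv2.RETR_CCOMP,cv2.CHAIN_APPROX_NONE)
    c=max([c for c,k in zip(cs,h[0]) if k[3]>=0],key=cv2.contourArea)
    w=np.array([ray(g,u,v,.12)[:2] for u,v in c[:,0]])*1000
    r=cv2.minAreaRect(w.astype(np.float32));M=cv2.moments(w.astype(np.float32));print(n,r,M['m10']/M['m00'],M['m01']/M['m00'])
s=state();R=s['tcp_rot'];print('to mouth',(R.T@(np.array([.5575,-.0165,s['eef_pos'][2]])-s['eef_pos'])*1000).round(1))
```

```text
scene0 ((559.9198608398438, -15.990402221679688), (100.24026489257812, 100.056884765625), 9.023905754089355) 560.3932412536441 -16.010949650481663
side0 ((556.864990234375, -17.111526489257812), (101.69634246826172, 102.19071197509766), 9.090021133422852) 556.6417302805232 -18.164435529654305
to mouth [5.060e+01 4.023e+02 2.000e-01]
```

Emit:
play_rows([
  {"dx":1.5,"dy":10,"dz":0,"rx":0,"ry":0,"rz":0},
  {"dx":2.5,"dy":20,"dz":0,"rx":0,"ry":0,"rz":0},
  {"dx":3.5,"dy":30,"dz":0,"rx":0,"ry":0,"rz":0},
  {"dx":4,"dy":32,"dz":0,"rx":0,"ry":0,"rz":0},
  {"dx":4,"dy":32,"dz":0,"rx":0,"ry":0,"rz":0},
  {"dx":4,"dy":32,"dz":0,"rx":0,"ry":0,"rz":0},
  {"dx":4,"dy":32,"dz":0,"rx":0,"ry":0,"rz":0},
  {"dx":4,"dy":32,"dz":0,"rx":0,"ry":0,"rz":0},
])

```text
time: 7.65
eef_pos: [0.5256, -0.1945, 0.2078]
tcp_rot: [[-0.956, 0.295, -0.001], [0.295, 0.956, 0.001], [0.001, 0.001, -1.0]]
ft_force: [0.8, -0.5, -4.4]
opening: 0.334
finger_force: 30.0
```

Emit:
play_rows([
  {"dx":4,"dy":32,"dz":0,"rx":0,"ry":0,"rz":0},
  {"dx":4,"dy":32,"dz":0,"rx":0,"ry":0,"rz":0},
  {"dx":4,"dy":32,"dz":0,"rx":0,"ry":0,"rz":0},
  {"dx":4,"dy":32,"dz":0,"rx":0,"ry":0,"rz":0},
  {"dx":3,"dy":26,"dz":0,"rx":0,"ry":0,"rz":0},
  {"dx":2,"dy":18,"dz":0,"rx":0,"ry":0,"rz":0},
  {"dx":1,"dy":8,"dz":0,"rx":0,"ry":0,"rz":0},
  {"dx":0,"dy":2,"dz":0,"rx":0,"ry":0,"rz":0},
])

```text
time: 8.45
eef_pos: [0.5581, -0.0157, 0.2081]
tcp_rot: [[-0.956, 0.293, -0.001], [0.293, 0.956, 0.0], [0.001, -0.0, -1.0]]
ft_force: [-0.4, -0.5, -4.5]
opening: 0.334
finger_force: 30.0
```

Emit:
play_rows([
  {"dx":0,"dy":0,"dz":0,"rx":0,"ry":0,"rz":0},
  {"dx":0,"dy":0,"dz":0,"rx":0,"ry":0,"rz":0},
  {"dx":0,"dy":0,"dz":0,"rx":0,"ry":0,"rz":0},
])

```text
time: 8.75
eef_pos: [0.5587, -0.0183, 0.2085]
tcp_rot: [[-0.955, 0.297, -0.0], [0.297, 0.955, -0.0], [0.0, -0.0, -1.0]]
ft_force: [-1.1, -0.5, -3.4]
opening: 0.333
finger_force: 30.0
```

Run:
```python
from h import *
s=state();print(s['eef_pos'].round(4))
b={'scene':(559.92,-15.99),'side':(556.8,-17.6)}
for n in b:
    g=snap(n,n+'2');P=cloud(g);z=P[...,2]
    m=(abs(z-.1825)<.006)&(np.hypot(P[...,0]-.558,P[...,1]+.016)<.1)
    q=P[m]*1000;A=np.c_[2*q[:,:2],np.ones(len(q))]
    h=cv2.convexHull(q[:,:2].astype(np.float32))[:,0]
    A=np.c_[2*h,np.ones(len(h))];x=np.linalg.lstsq(A,(h**2).sum(1),rcond=None)[0]
    print(n,len(q),x[:2],np.sqrt(x[2]+x[0]**2+x[1]**2),'z',np.median(q[:,2]),'err',x[:2]-b[n])
```

```text
[ 0.5587 -0.0183  0.2085]
scene 2123 [559.18786905 -19.76601789] 77.46317229172129 z 184.11269872371082 err [-0.73213095 -3.77601789]
side 1379 [556.44555561 -20.90745673] 78.01845244614833 z 183.00012771267183 err [-0.35444439 -3.30745673]
```

Emit:
play_rows([
  {"dx":0.3,"dy":2.5,"dz":5,"rx":0,"ry":0,"rz":0},
  {"dx":0,"dy":0,"dz":10,"rx":0,"ry":0,"rz":0},
  {"dx":0,"dy":0,"dz":8,"rx":0,"ry":0,"rz":0},
  {"dx":0,"dy":0,"dz":5,"rx":0,"ry":0,"rz":0},
  {"dx":0,"dy":0,"dz":3,"rx":0,"ry":0,"rz":0},
  {"dx":0,"dy":0,"dz":3,"rx":0,"ry":0,"rz":0},
  {"dx":0,"dy":0,"dz":0,"rx":0,"ry":0,"rz":0},
])

```text
time: 9.55
eef_pos: [0.5591, -0.0149, 0.1741]
tcp_rot: [[-0.955, 0.295, -0.001], [0.295, 0.955, 0.0], [0.001, -0.0, -1.0]]
ft_force: [0.8, 0.5, -3.7]
opening: 0.337
finger_force: 30.0
```

Emit:
play_rows([
  {"dx":0,"dy":0,"dz":1,"rx":0,"ry":0,"rz":0},
  {"dx":0,"dy":0,"dz":1,"rx":0,"ry":0,"rz":0},
  {"dx":0,"dy":0,"dz":1,"rx":0,"ry":0,"rz":0},
  {"dx":0,"dy":0,"dz":1,"rx":0,"ry":0,"rz":0},
  {"dx":0,"dy":0,"dz":1,"rx":0,"ry":0,"rz":0},
  {"dx":0,"dy":0,"dz":0,"rx":0,"ry":0,"rz":0},
])

```text
time: 10.15
eef_pos: [0.5591, -0.0149, 0.1693]
tcp_rot: [[-0.955, 0.295, -0.0], [0.295, 0.955, 0.0], [0.0, -0.0, -1.0]]
ft_force: [0.7, -0.7, -4.4]
opening: 0.335
finger_force: 30.0
```

Emit:
play_rows([
  {"dx":0,"dy":0,"dz":1,"rx":0,"ry":0,"rz":0},
  {"dx":0,"dy":0,"dz":1,"rx":0,"ry":0,"rz":0},
  {"dx":0,"dy":0,"dz":0.7,"rx":0,"ry":0,"rz":0},
  {"dx":0,"dy":0,"dz":0.5,"rx":0,"ry":0,"rz":0},
  {"dx":0,"dy":0,"dz":0,"rx":0,"ry":0,"rz":0},
])

```text
time: 10.65
eef_pos: [0.5591, -0.0149, 0.1662]
tcp_rot: [[-0.955, 0.295, -0.0], [0.295, 0.955, 0.0], [0.0, -0.0, -1.0]]
ft_force: [0.5, -0.8, -4.6]
opening: 0.338
finger_force: 30.0
```

Emit:
play_rows([
  {"dx":0,"dy":0,"dz":0.5,"rx":0,"ry":0,"rz":0},
  {"dx":0,"dy":0,"dz":0.5,"rx":0,"ry":0,"rz":0},
  {"dx":0,"dy":0,"dz":0.5,"rx":0,"ry":0,"rz":0},
  {"dx":0,"dy":0,"dz":0,"rx":0,"ry":0,"rz":0},
])

```text
time: 11.05
eef_pos: [0.5593, -0.0149, 0.1655]
tcp_rot: [[-0.955, 0.295, 0.0], [0.295, 0.955, -0.0], [-0.0, -0.0, -1.0]]
ft_force: [-3.3, -0.0, 3.0]
opening: 0.334
finger_force: 30.0
```

Contact at the expected home height. Release, rise.

Emit:
play_rows([
  {"dx":0,"dy":0,"dz":0,"rx":0,"ry":0,"rz":0},
  {"dx":0,"dy":0,"dz":0,"rx":0,"ry":0,"rz":0},
  {"dx":0,"dy":0,"dz":0,"rx":0,"ry":0,"rz":0},
  {"dx":0,"dy":0,"dz":0,"rx":0,"ry":0,"rz":0},
  {"dx":0,"dy":0,"dz":0,"rx":0,"ry":0,"rz":0},
  {"dx":0,"dy":0,"dz":0,"rx":0,"ry":0,"rz":0},
], hand=-0.2)

```text
time: 11.65
eef_pos: [0.5593, -0.0149, 0.1648]
tcp_rot: [[-0.955, 0.295, 0.0], [0.295, 0.955, -0.0], [-0.0, 0.0, -1.0]]
ft_force: [-0.7, -0.1, -1.3]
opening: 0.595
finger_force: 0.0
```

Emit:
play_rows([
  {"dx":0,"dy":0,"dz":-5,"rx":0,"ry":0,"rz":0},
  {"dx":0,"dy":0,"dz":-10,"rx":0,"ry":0,"rz":0},
  {"dx":0,"dy":0,"dz":-20,"rx":0,"ry":0,"rz":0},
  {"dx":0,"dy":0,"dz":-20,"rx":0,"ry":0,"rz":0},
  {"dx":0,"dy":0,"dz":-20,"rx":0,"ry":0,"rz":-6},
  {"dx":0,"dy":0,"dz":-15,"rx":0,"ry":0,"rz":-6},
  {"dx":0,"dy":0,"dz":0,"rx":0,"ry":0,"rz":-7},
  {"dx":0,"dy":0,"dz":0,"rx":0,"ry":0,"rz":-6.3},
])

```text
time: 12.45
eef_pos: [0.5599, -0.015, 0.257]
tcp_rot: [[-0.989, -0.146, 0.003], [-0.146, 0.989, -0.001], [-0.003, -0.001, -1.0]]
ft_force: [-0.5, 0.2, -1.0]
opening: 0.603
finger_force: 0.0
```

Emit:
play_rows([
  {"dx":0,"dy":15,"dz":0,"rx":0,"ry":0,"rz":0},
  {"dx":0,"dy":25,"dz":0,"rx":0,"ry":0,"rz":0},
  {"dx":0,"dy":25,"dz":0,"rx":0,"ry":0,"rz":0},
  {"dx":0,"dy":25,"dz":0,"rx":0,"ry":0,"rz":0},
  {"dx":0,"dy":15,"dz":0,"rx":0,"ry":0,"rz":0},
  {"dx":0,"dy":0,"dz":0,"rx":0,"ry":0,"rz":0},
  {"dx":0,"dy":0,"dz":0,"rx":0,"ry":0,"rz":0},
])

```text
time: 13.15
eef_pos: [0.5444, 0.0891, 0.255]
tcp_rot: [[-0.99, -0.141, 0.0], [-0.141, 0.99, -0.001], [-0.0, -0.001, -1.0]]
ft_force: [-0.0, -0.1, -0.3]
opening: 0.596
finger_force: 0.0
```

Run:
```python
from h import *
s=state();print(s['eef_pos'].round(4),s['tcp_rot'].round(3),s['joint_positions'].round(2))
g=snap('wrist','w3');a=snap('scene','scene3')
im=np.hstack([g['image'],cv2.resize(a['image'][110:230,150:390],(288,144)).repeat(1,0) if 0 else g['image'][:,:0]])
crop=cv2.resize(a['image'][130:220,230:370],(560,360),interpolation=cv2.INTER_CUBIC)
cv2.imwrite('pics/c3.png',cv2.resize(np.vstack([cv2.resize(g['image'],(560,420)),crop]),(430,600))[:,:,::-1])
for n,x in(('w',g),('s',a)):
    P=cloud(x);z=P[...,2];m=(abs(z-.14)<.006)&(np.hypot(P[...,0]-.558,P[...,1]+.016)<.1);q=P[m]*1000
    if len(q)>50:print(n,'lid top z',np.median(q[:,2]),np.percentile(q[:,2],[2,98]))
    m=(z>.129)&(z<.14)&(np.hypot(P[...,0]-.53,P[...,1]-.166)<.06);q=(P[m][:,:2]*1000).astype(np.float32)
    if len(q)>10:print('griptop',len(q),cv2.minAreaRect(q))
```

```text
[0.5444 0.0891 0.255 ] [[-0.99  -0.141  0.   ]
 [-0.141  0.99  -0.001]
 [-0.    -0.001 -1.   ]] [ 0.02  0.04  1.7  -0.    1.4  -1.69]
w lid top z 140.28495943672158 [138.75912593 141.67774718]
griptop 1226 ((529.1129150390625, 168.34619140625), (59.504669189453125, 16.69794464111328), 9.570463180541992)
s lid top z 141.11870744570942 [136.59527789 143.26853759]
griptop 116 ((530.7384033203125, 167.41140747070312), (58.80201721191406, 17.796655654907227), 8.286548614501953)
```

View pics/c3.png

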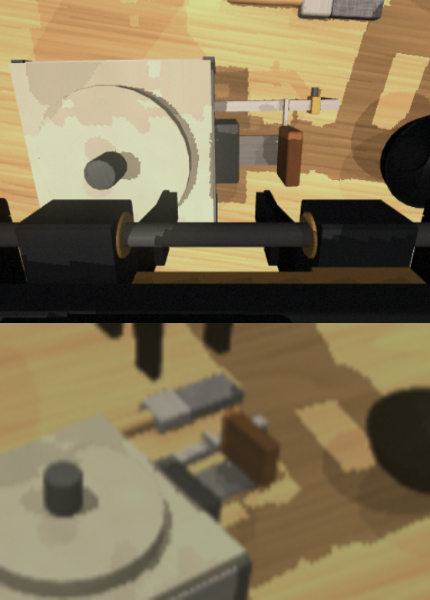

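The lid is level and home (top 140 mm). In the wrist frame (full-resolution) the collar is around (375,119), the pointer around (341,128), plate around (345,185). Measure mark against pointer.

Run:
```python
from h import *
g=dict(np.load('pics/w3.npz'));P=cloud(g);im=g['image']
th=np.radians(8.3);ey=np.array([-np.sin(th),np.cos(th)]);ex=np.array([np.cos(th),np.sin(th)]);o=np.array([.5586,-.0167])
K=lambda p:(np.array([(p[...,:2]-o)@ex,(p[...,:2]-o)@ey]).T*1000).round(1)
hsv=cv2.cvtColor(im,cv2.COLOR_RGB2HSV);z=P[...,2]
X=(P[...,:2]-o)@ex*1000;Y=(P[...,:2]-o)@ey*1000
m=(hsv[...,1]>110)&(z>.074)&(z<.092)&(Y>195)&(Y<250)&(X<-30)&(X>-80)
ys,xs=np.where(m);print('collar px',len(xs),xs.min(),xs.max(),ys.min(),ys.max(),'z',np.median(z[m]),'Y',np.percentile(Y[m],[1,50,99]),'X',np.percentile(X[m],[1,50,99]))
m=(z>.0845)&(z<.095)&(X<-34)&(X>-58)&(Y>150)&(Y<230)&(hsv[...,1]<90)
print('ptr',m.sum(),np.percentile(Y[m],[2,50,98]),np.percentile(X[m],[2,98]),np.median(z[m]))
m=(z>.129)&(z<.14)&(Y>150)&(abs(X)<50);print('plate Y',np.percentile(Y[m],[1,50,99]),'X',np.percentile(X[m],[1,99]))
cv2.imwrite('pics/c4.png',cv2.resize(im[90:160,300:420],(720,420),interpolation=cv2.INTER_NEAREST)[:,:,::-1])
s=state();R=s['tcp_rot']
q=np.r_[.5297,.1677,.118];print('to grip',(R.T@(q-s['eef_pos'])*1000).round(1))
```

```text
collar px 252 367 381 110 134 z 0.0839153438301928 Y [217.46480409 221.73407535 227.50639181] X [-64.56226202 -55.11735729 -45.32167779]
ptr 138 [184.49544026 186.10004494 188.7700779 ] [-57.40462526 -34.58179718] 0.08985179308508484
plate Y [179.05973583 186.23484477 194.74197193] X [-31.68199128  26.35154188]
to grip [  3.6  80.8 136.8]
```

View pics/c4.png

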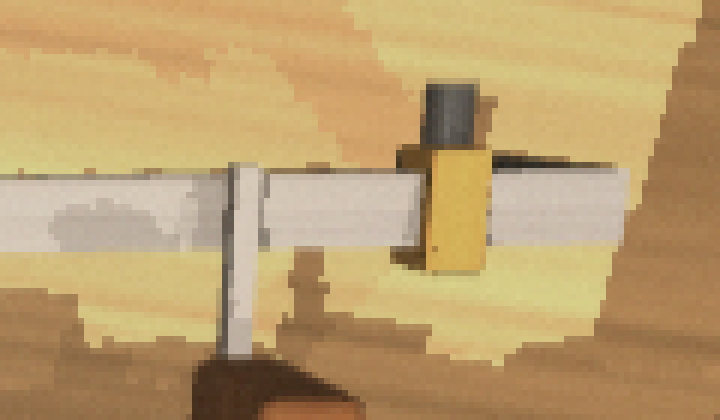

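The crop shows the collar's top spanning x 431–489 (full-res centre (376.7,124.5)), and the pointer across the bar at x 231–257 (340.7,123).

```bash
cat >> h.py <<'E'
th=np.radians(8.3);ey=np.array([-np.sin(th),np.cos(th)]);ex=np.array([np.cos(th),np.sin(th)]);o=np.array([.5586,-.0167])
K=lambda p:np.array([(p[:2]-o)@ex,(p[:2]-o)@ey]).round(4)*1000
E
python3 - <<'E'
from h import *
g=dict(np.load('pics/w3.npz'))
for e in(371.8,376.6,381.5):print(K(ray(g,e,124.5,.084)))
for e in(338.6,340.7,342.8):print(K(ray(g,e,123,.090)))
E
```

```text
[-54.6 218.7]
[-54.6 223.4]
[-54.6 228.1]
[-56.5 184.6]
[-56.5 186.6]
[-56.5 188.6]
```

Emit:
play_rows([
  {"dx":1,"dy":15,"dz":0,"rx":0,"ry":0,"rz":0},
  {"dx":1,"dy":25,"dz":0,"rx":0,"ry":0,"rz":0},
  {"dx":1,"dy":25,"dz":0,"rx":0,"ry":0,"rz":0},
  {"dx":0.6,"dy":15,"dz":0,"rx":0,"ry":0,"rz":0},
  {"dx":0,"dy":0,"dz":20,"rx":0,"ry":0,"rz":0},
  {"dx":0,"dy":0,"dz":30,"rx":0,"ry":0,"rz":0},
  {"dx":0,"dy":0,"dz":20,"rx":0,"ry":0,"rz":0},
  {"dx":0,"dy":0,"dz":10,"rx":0,"ry":0,"rz":0},
])

```text
time: 14.05
eef_pos: [0.5282, 0.1676, 0.1725]
tcp_rot: [[-0.99, -0.141, -0.003], [-0.141, 0.99, -0.001], [0.004, -0.0, -1.0]]
ft_force: [-0.8, 0.4, 0.4]
opening: 0.603
finger_force: 0.0
```

Emit:
play_rows([
  {"dx":0,"dy":0,"dz":0,"rx":0,"ry":0,"rz":0},
  {"dx":0,"dy":0,"dz":0,"rx":0,"ry":0,"rz":0},
  {"dx":0,"dy":0,"dz":0,"rx":0,"ry":0,"rz":0},
])

```text
time: 14.35
eef_pos: [0.5306, 0.1678, 0.1765]
tcp_rot: [[-0.99, -0.141, 0.003], [-0.141, 0.99, 0.0], [-0.003, 0.0, -1.0]]
ft_force: [0.8, 0.8, 1.2]
opening: 0.598
finger_force: 0.0
```

Run:
```python
from h import *
s=state();print(s['eef_pos'].round(4),s['tcp_rot'].round(3).tolist(),K(s['eef_pos']),s['opening'])
g=snap('wrist','w5')
a=snap('side','side5');b=snap('scene','scene5')
c=lambda i,v,u:cv2.resize(i['image'][v:v+75,u:u+100],(400,300),interpolation=cv2.INTER_NEAREST)
cv2.imwrite('pics/c5.png',np.vstack([np.hstack([c(a,120,190),c(b,120,260)]),np.hstack([cv2.resize(g['image'],(400,300)),np.zeros((300,400,3),np.uint8)])])[:,:,::-1])
```

```text
[0.5306 0.1678 0.1765] [[-0.99, -0.141, 0.003], [-0.141, 0.99, 0.0], [-0.003, 0.0, -1.0]] [ -1.1 186.6] 0.5981858787413622
```

View pics/c5.png

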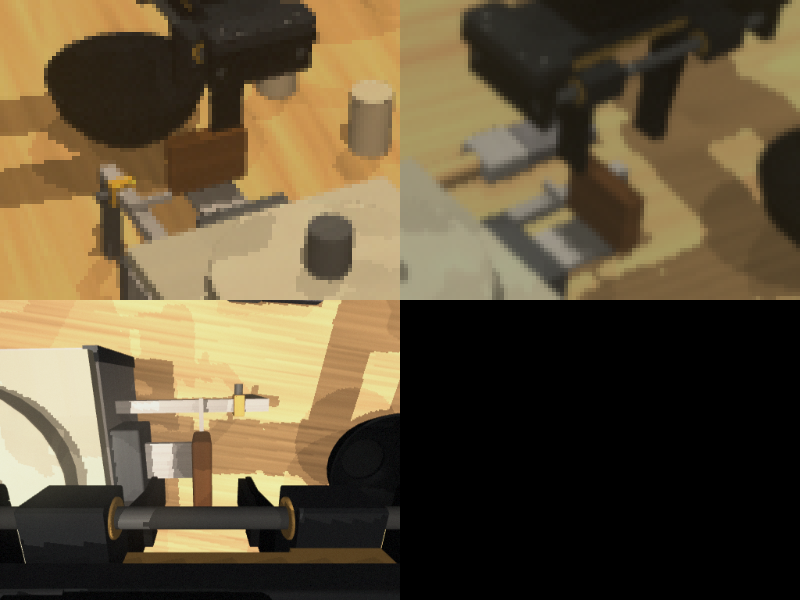

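Plate sits centred between the fingers (wrist panel: plate at (202,465), fingers at 150 and 258), blade and bar are clear. Descend and close.

Emit:
play_rows([
  {"dx":0,"dy":0,"dz":12,"rx":0,"ry":0,"rz":0},
  {"dx":0,"dy":0,"dz":14,"rx":0,"ry":0,"rz":0},
  {"dx":0,"dy":0,"dz":14,"rx":0,"ry":0,"rz":0},
  {"dx":0,"dy":0,"dz":12,"rx":0,"ry":0,"rz":0},
  {"dx":0,"dy":0,"dz":6,"rx":0,"ry":0,"rz":0},
  {"dx":0,"dy":0,"dz":0,"rx":0,"ry":0,"rz":0},
  {"dx":0,"dy":0,"dz":0,"rx":0,"ry":0,"rz":0},
])

```text
time: 15.2
eef_pos: [0.5297, 0.1677, 0.1169]
tcp_rot: [[-0.99, -0.141, 0.0], [-0.141, 0.99, -0.0], [-0.0, -0.0, -1.0]]
ft_force: [0.4, 0.8, 0.7]
opening: 0.601
finger_force: 0.0
```

Emit:
play_rows([
  {"dx":0,"dy":0,"dz":0,"rx":0,"ry":0,"rz":0},
  {"dx":0,"dy":0,"dz":0,"rx":0,"ry":0,"rz":0},
  {"dx":0,"dy":0,"dz":0,"rx":0,"ry":0,"rz":0},
  {"dx":0,"dy":0,"dz":0,"rx":0,"ry":0,"rz":0},
  {"dx":0,"dy":0,"dz":0,"rx":0,"ry":0,"rz":0},
  {"dx":0,"dy":0,"dz":0,"rx":0,"ry":0,"rz":0},
  {"dx":0,"dy":0,"dz":0,"rx":0,"ry":0,"rz":0},
  {"dx":0,"dy":0,"dz":0,"rx":0,"ry":0,"rz":0},
], hand=1)

```text
time: 16.0
eef_pos: [0.5295, 0.1682, 0.117]
tcp_rot: [[-0.99, -0.142, 0.0], [-0.142, 0.99, 0.001], [-0.0, 0.001, -1.0]]
ft_force: [-1.0, 4.3, 0.2]
opening: 0.179
finger_force: 30.0
```

Emit:
play_rows([
  {"dx":0,"dy":0,"dz":0,"rx":0,"ry":0,"rz":0},
  {"dx":0,"dy":0,"dz":0,"rx":0,"ry":0,"rz":0},
  {"dx":0,"dy":0,"dz":0,"rx":0,"ry":0,"rz":0},
])

```text
time: 16.3
eef_pos: [0.5295, 0.1682, 0.117]
tcp_rot: [[-0.99, -0.141, 0.0], [-0.141, 0.99, 0.001], [-0.0, 0.001, -1.0]]
ft_force: [-0.5, 4.7, 2.2]
opening: 0.181
finger_force: 30.0
```

Run:
```python
from h import *
s=state();print(s['eef_pos'].round(4),K(s['eef_pos']),s['opening']*87,s['finger_force'],s['ft_force'].round(1))
```

```text
[0.5295 0.1682 0.117 ] [ -2.1 187.1] 15.768556584546326 29.983501663761274 [-0.5  4.7  2.2]
```

Emit:
play_rows([
  {"dx":0,"dy":3,"dz":0,"rx":0,"ry":0,"rz":0},
  {"dx":0,"dy":5,"dz":0,"rx":0,"ry":0,"rz":0},
  {"dx":0,"dy":6,"dz":0,"rx":0,"ry":0,"rz":0},
  {"dx":0,"dy":6,"dz":0,"rx":0,"ry":0,"rz":0},
  {"dx":0,"dy":6,"dz":0,"rx":0,"ry":0,"rz":0},
  {"dx":0,"dy":5,"dz":0,"rx":0,"ry":0,"rz":0},
  {"dx":0,"dy":3,"dz":0,"rx":0,"ry":0,"rz":0},
  {"dx":0,"dy":2,"dz":0,"rx":0,"ry":0,"rz":0},
])

```text
time: 17.1
eef_pos: [0.5244, 0.2006, 0.1169]
tcp_rot: [[-0.99, -0.141, -0.001], [-0.141, 0.99, -0.005], [0.002, -0.005, -1.0]]
ft_force: [-2.5, -11.1, 4.9]
opening: 0.182
finger_force: 30.0
```

Emit:
play_rows([
  {"dx":0,"dy":0,"dz":0,"rx":0,"ry":0,"rz":0},
  {"dx":0,"dy":0,"dz":0,"rx":0,"ry":0,"rz":0},
  {"dx":0,"dy":0,"dz":0,"rx":0,"ry":0,"rz":0},
])

```text
time: 17.4
eef_pos: [0.5244, 0.2005, 0.117]
tcp_rot: [[-0.99, -0.141, -0.001], [-0.141, 0.99, -0.005], [0.002, -0.005, -1.0]]
ft_force: [-2.6, -9.9, 4.2]
opening: 0.179
finger_force: 30.0
```

Run:
```python
from h import *
s=state();print(s['eef_pos'].round(4),K(s['eef_pos']),s['finger_force'],s['ft_force'].round(1))
g=snap('wrist','w6')
# pixel where mark should be
T=np.linalg.inv(g['T']);p=np.r_[o+ex*-.052+ey*.2234,.084];c=g['mtx']@(T[:3,:3]@p+T[:3,3]);u,v=(c[:2]/c[2]).round().astype(int);print(u,v)
u0,v0=max(u-50,0),max(v-38,0);print(u0,v0)
cv2.imwrite('pics/c6.png',cv2.resize(g['image'][v0:v0+75,u0:u0+100],(800,600),interpolation=cv2.INTER_NEAREST)[:,:,::-1])
```

```text
[0.5244 0.2005 0.117 ] [ -2.5 219.9] 30.00547818675841 [-2.6 -9.9  4.2]
263 153
213 115
```

View pics/c6.png

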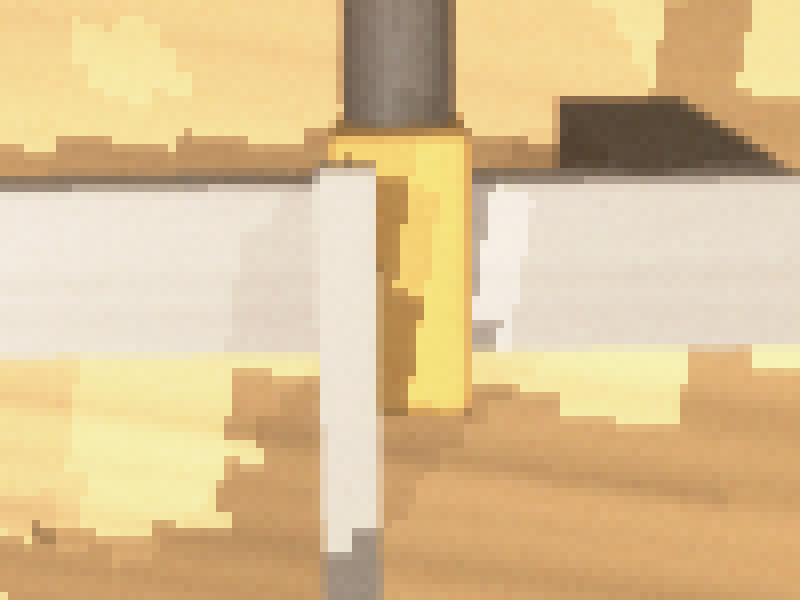

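Crop: the pointer (x 316–377, centre 346) lies over the left part of the collar (x 329–471, centre 400): about 4 mm short.

Run:
```python
from h import *
g=dict(np.load('pics/w6.npz'))
for u in(329,400,471):print(K(ray(g,213+u/8-.5,115+250/8,.084)))
for u in(316,346.5,377):print(K(ray(g,213+u/8-.5,115+250/8,.090)))
```

```text
[-55.9 217.9]
[-55.9 222.8]
[-55.9 227.8]
[-56.7 217.1]
[-56.7 219.2]
[-56.7 221.2]
```

Emit:
play_rows([
  {"dx":0,"dy":1.5,"dz":0,"rx":0,"ry":0,"rz":0},
  {"dx":0,"dy":1.5,"dz":0,"rx":0,"ry":0,"rz":0},
  {"dx":0,"dy":1,"dz":0,"rx":0,"ry":0,"rz":0},
  {"dx":0,"dy":0,"dz":0,"rx":0,"ry":0,"rz":0},
  {"dx":0,"dy":0,"dz":0,"rx":0,"ry":0,"rz":0},
  {"dx":0,"dy":0,"dz":0,"rx":0,"ry":0,"rz":0},
])

```text
time: 18.05
eef_pos: [0.5239, 0.2043, 0.1169]
tcp_rot: [[-0.99, -0.141, -0.001], [-0.141, 0.99, -0.005], [0.002, -0.005, -1.0]]
ft_force: [-2.2, -10.3, 5.0]
opening: 0.181
finger_force: 30.0
```

Run:
```python
from h import *
s=state();print(s['eef_pos'].round(4),K(s['eef_pos']),s['finger_force'],s['ft_force'].round(1))
g=snap('wrist','w7')
T=np.linalg.inv(g['T']);p=np.r_[o+ex*-.052+ey*.2234,.084];c=g['mtx']@(T[:3,:3]@p+T[:3,3]);u,v=(c[:2]/c[2]).round().astype(int)
u0,v0=u-50,v-38;print(u0,v0)
cv2.imwrite('pics/c7.png',cv2.resize(g['image'][v0:v0+75,u0:u0+100],(800,600),interpolation=cv2.INTER_NEAREST)[:,:,::-1])
```

```text
[0.5239 0.2043 0.1169] [ -2.5 223.7] 30.007387067416857 [ -2.2 -10.3   5. ]
207 115
```

View pics/c7.png

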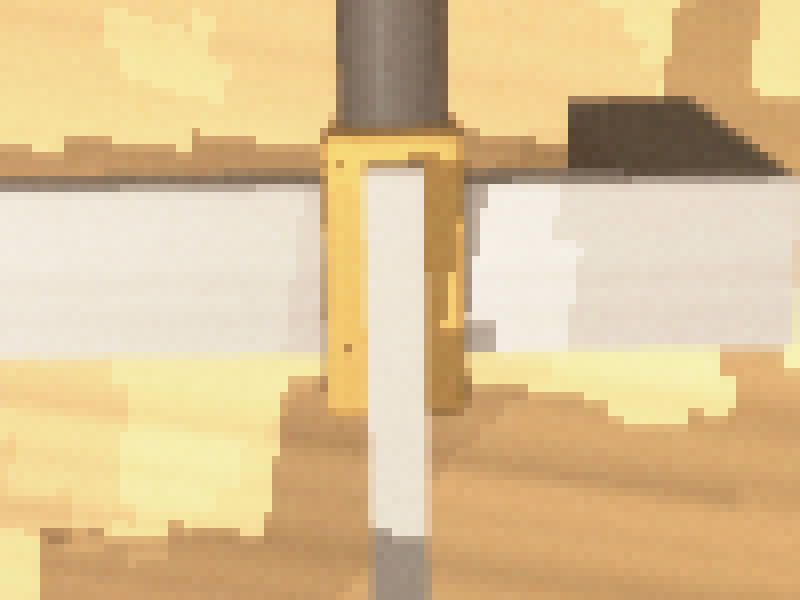

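Pointer (x 365–427, centre 396) stands over the collar's middle (325–466, centre 395.5), within 0.3 mm. Hand in.

Emit:
play_rows([
  {"dx":0,"dy":0,"dz":0,"rx":0,"ry":0,"rz":0},
  {"dx":0,"dy":0,"dz":0,"rx":0,"ry":0,"rz":0},
  {"dx":0,"dy":0,"dz":0,"rx":0,"ry":0,"rz":0},
  {"dx":0,"dy":0,"dz":0,"rx":0,"ry":0,"rz":0},
])

```text
time: 18.5
eef_pos: [0.5238, 0.2043, 0.1169]
tcp_rot: [[-0.99, -0.141, -0.001], [-0.141, 0.99, -0.005], [0.002, -0.005, -1.0]]
ft_force: [-3.1, -10.4, 5.0]
opening: 0.186
finger_force: 30.0
```

```bash
python3 -c "
from h import *
s=state();print(K(s['eef_pos']),s['finger_force']);print(close_job())"
```

```text
[ -2.5 223.7] 30.00743728462112
the job is handed in; nothing more can be done
None
```

The lid sits fully home on the kiln and is released, and the vent slide is gripped and held still with its pointer over the middle of the brass collar (about 0.3 mm off at most by the wrist camera); the job was handed in at about 18.5 s.

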